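# Load the heating block and present the stoppers

### The job

Stand the two glass vials in the heating block, each all the way down in a bore of its own (any of the four). Then take the steel tray by its rim at the corner opposite the pouring lip and tip it up on its lip corner, that corner staying down on the bench, until all five stoppers have slid together into the lip corner. Finish still holding the tray tilted and steady like that, so that I can take stoppers from the corner; leave the flask, the beaker and the tongs where they are.

Things in the scene. Friction and masses are not known exactly. Their poses are not given: they have to be found in the camera images.
- heater: dry-block heater, fixed to the bench: dark grey housing 140 mm deep (its x) by 170 mm wide (its y) and 62 mm high, with a bare aluminium block 106 by 106 mm standing out of its top to 85 mm above the bench. Dial panel on its -x side. Origin at the centre of its underside on the bench, z up
- bore1 (a point): centre of the flat bottom of one of the four bores in the heater's aluminium block (centres 50 mm apart in a square). Each bore is upright, 31 mm across and 32 mm deep, open at the top at the block's upper face; z up. A vial that is home stands on this point and shows 43 mm above the block
- bore2 (a point): centre of the flat bottom of one of the four bores in the heater's aluminium block (centres 50 mm apart in a square). Each bore is upright, 31 mm across and 32 mm deep, open at the top at the block's upper face; z up. A vial that is home stands on this point and shows 43 mm above the block
- bore3 (a point): centre of the flat bottom of one of the four bores in the heater's aluminium block (centres 50 mm apart in a square). Each bore is upright, 31 mm across and 32 mm deep, open at the top at the block's upper face; z up. A vial that is home stands on this point and shows 43 mm above the block
- bore4 (a point): centre of the flat bottom of one of the four bores in the heater's aluminium block (centres 50 mm apart in a square). Each bore is upright, 31 mm across and 32 mm deep, open at the top at the block's upper face; z up. A vial that is home stands on this point and shows 43 mm above the block
- vial1: empty amber glass vial, upright on the bench in front of (on the robot's side of) the heater: straight round body 28 mm across, 75 mm high, 35 g, open at the top, with the foot bevelled to 21 mm across over its lowest 5 mm. Origin at the centre of its underside, z up its axis. The two vials are alike
- vial2: empty amber glass vial, upright on the bench in front of (on the robot's side of) the heater: straight round body 28 mm across, 75 mm high, 35 g, open at the top, with the foot bevelled to 21 mm across over its lowest 5 mm. Origin at the centre of its underside, z up its axis. The two vials are alike
- tray: loose rectangular stainless tray, about 0.5 kg, with five loose stoppers in it: flat bottom 180 mm (its x) by 160 mm (its y), 3 mm thick, upright 3 mm walls, 60 mm high over all, with a rolled rim along the top edge and a V-shaped pouring lip sticking out 30 mm at its (-x, -y) corner. Origin at the centre of its underside, z up. Tipped up on the lip corner, it turns about (-90, -80, 0) mm
- tray_lip (a point): the tray's lip corner, inside, where the floor meets both walls: (-87, -77, 3) mm in the tray's frame, axes as the tray's. Here the walls drop to 42 mm and have no rim for 42 mm each way. Stoppers begin to slide at about 7 to 11 degrees of tilt; all run down into this corner by 25 to 35 degrees of tilt along the diagonal
- tray_back (a point): outer top edge of the rim at the tray's opposite corner: (97, 87, 60) mm in the tray's frame, axes as the tray's. The rim is 10 mm wide and 12 mm high, flush with the walls' inside and jutting outwards; its centre lines lie at x = +-92 and y = +-82 mm, its top at z = 60 mm. It can be gripped from above beside this corner on either wall
- stopper1: white PTFE stopper, like all five: round head 30 mm across and 10 mm high with a tapered plug (19 to 16 mm across) rising from it, 28 mm high in all, 26 g; lies loose in the tray, head down, plug up. Origin at the centre of the head's flat face (the underside), z up along the plug
- stopper2: white PTFE stopper, like all five: round head 30 mm across and 10 mm high with a tapered plug (19 to 16 mm across) rising from it, 28 mm high in all, 26 g; lies loose in the tray, head down, plug up. Origin at the centre of the head's flat face (the underside), z up along the plug
- stopper3: white PTFE stopper, like all five: round head 30 mm across and 10 mm high with a tapered plug (19 to 16 mm across) rising from it, 28 mm high in all, 26 g; lies loose in the tray, head down, plug up. Origin at the centre of the head's flat face (the underside), z up along the plug
- stopper4: white PTFE stopper, like all five: round head 30 mm across and 10 mm high with a tapered plug (19 to 16 mm across) rising from it, 28 mm high in all, 26 g; lies loose in the tray, head down, plug up. Origin at the centre of the head's flat face (the underside), z up along the plug
- stopper5: white PTFE stopper, like all five: round head 30 mm across and 10 mm high with a tapered plug (19 to 16 mm across) rising from it, 28 mm high in all, 26 g; lies loose in the tray, head down, plug up. Origin at the centre of the head's flat face (the underside), z up along the plug
- flask: bystander: empty conical glass flask, 86 mm across at the foot, 135 mm high, upright; origin at the centre of its underside
- beaker: bystander: empty glass beaker 76 mm across, 90 mm high, upright; origin at the centre of its underside
- tongs: bystander: steel crucible tongs lying flat, 210 mm long (along their x), 112 mm wide over the finger rings, 14 mm high at the rivet; origin under the rivet
Things that resemble listed ones, but are neither listed nor needed, are in the scene too. Leave any black or pink look-alike of the vial1 alone.

How it is judged:
On the way, in this order (a step that is already met when the one before it is completed fails the run):
1. both vials stand fully home in bores of the heating block, let go ((distance between vial1 and bore1 below 0.006 m or distance between vial1 and bore2 below 0.006 m or distance between vial1 and bore3 below 0.006 m or distance between vial1 and bore4 below 0.006 m) and (distance between vial2 and bore1 below 0.006 m or distance between vial2 and bore2 below 0.006 m or distance between vial2 and bore3 below 0.006 m or distance between vial2 and bore4 below 0.006 m) and contact force between the fingers and vial1 below 0.2 N and contact force between the fingers and vial2 below 0.2 N), for 0.3 s.
2. the tray is held tipped up on its lip corner and all five stoppers are in that corner (angle between tray's own z axis and vertical between 0.3 and 1 rad and height (world z) of tray_lip below 0.025 m and height (world z) of tray_back above 0.12 m and contact force between the fingers and tray above 2 N and distance between each of stopper1, stopper2, stopper3, stopper4, stopper5 and tray_lip below 0.1 m), for 0.3 s.
At the end, for the whole second after the job is handed in: Vials home (foot within 6 mm of a bore's bottom centre), let go. Fingers hold the tray (> 2 N), tilted 0.30 to 1.0 rad, inner lip corner < 25 mm and back rim corner > 120 mm above the bench, leaning on bench and gripper only. Stoppers within 100 mm of the lip corner point; all at rest (all of step 1 and all of step 2 and contact force between tray and heater below 0.3 N and contact force between tray and vial1 below 0.3 N and contact force between tray and vial2 below 0.3 N and contact force between tray and flask below 0.3 N and contact force between tray and beaker below 0.3 N and contact force between tray and tongs below 0.3 N and linear speed of each of stopper1, stopper2, stopper3, stopper4, stopper5 below 0.02 m/s and angular speed of tray below 0.1 rad/s); the arm keeps its last pose, push and grip.
It fails at once if flask shifted more than 30 mm (distance of flask from where it was at the start of the episode above 0.03 m).
It fails at once if beaker shifted more than 30 mm (distance of beaker from where it was at the start of the episode above 0.03 m).
It fails at once if tongs shifted more than 30 mm (distance of tongs from where it was at the start of the episode above 0.03 m).
It also fails if it takes over 64 s, if anything falls off the work surface, if the arm or the gripper's body presses on something with over 40 N, if the wrist force passes 120 N, or if a joint passes its speed limit or range.

### The arm

A 6-joint arm with a two-finger parallel gripper is mounted at the origin on the work surface. World frame = base frame: x ahead of the robot, y to its left, z up, the work surface at z = 0. Lengths are in m, angles in rad, forces in N, time in s.
With the tool pointing down it reaches from about 0.275 to 0.875 m from the base axis. Payload 12.5 kg.
Tool frame: the origin (TCP) lies at the very end of the fingers, on their centre line; the grasp point (between the pads) lies 19 mm behind it; x points along the fingers, y is the direction in which the jaws open and shut, and the axes are right-handed (so a half turn about x gives the same grasp; the last joint's range is limited). The gripper opens to 85 mm and grips with 20 to 120 N. Pads are 22 mm wide; open, the fingers measure 114 mm over their backs; the gripper's body (76 mm by 85 mm) begins 54 mm behind the grasp point. The pads swing forward as they close: fully open they stand 13 mm farther back than shut.
Start: joints at [-1.253, 0.351, 1.652, -0, 1.139, -0.085], TCP at [0.216, -0.506, 0.198] pointing down, gripper open.
Joint ranges: [-2.75, 2.75], [-0.79, 2.1], [0.01, 2.65], [-1.57, 4.71], [0.07, 3.14], [-2.87, 2.87]. Speed limits (rad/s): [2.22, 2.22, 2.79, 3.14, 3.14, 3.14].

### API

Orientations are given as a 3x3 rotation matrix whose columns are the frame's x, y, z axes.
In Python, from bench import manip gives the robot as it stands. Calls block until the motion is done:
- manip.move_ptp(position, orientation): joint-space move of the TCP to a pose.
- manip.move_l(position, attitude=None, max_speed=0.15): straight line of the TCP; attitude=None keeps the orientation; max_speed is the mean speed in m/s.
- manip.move_j(angles): joint-space move.
- manip.set_gripper(opening, effort=None): opening from 0.0 (shut) to 1.0 (fully open); effort is the grip in N (None keeps the last); returns when the fingers have stopped.
- manip.dwell(seconds).
- manip.inverse_kinematics(position, orientation): joint angles nearest the present ones, or None.
- manip.grab_frame(name): name is "side" or "top"; returns (picture, depth): 400x640x3 uint8, red, green, blue; 400x640 float32, m along the optical axis (not along the pixel's ray), 0 where there is no reading.
- manip.get_calibration(name): a dict with "camera_matrix" (3x3 intrinsics, pixels), "R" (3x3) and "t" (3): a world point X has camera coordinates R X + t. Camera axes: x right, y down, z forward; pixel columns grow to the right and rows downward; lengths in m; the calibration is good to about 2 mm. A picture is of the moment at which its call begins. get_calibration takes no time and is no camera call.
A pose or a line that the arm cannot do raises manip.Unreachable and nothing moves.
- manip.sign_off(): hands the job in, once; it reports no verdict.
Trained networks look in the newest picture that a camera, given by its name, has taken for a name from the list of things; names that differ only in an ending like _2 or _b are one class to them, and where a whole thing is asked for, a point or a joint stands for the part that bears it (a point fixed in the world has none). Each returns a list of dicts, best first, with "confidence" (0 to 1); they miss things now and then, are a little off and sometimes report something else, mostly with a low value. They report only what shows in the picture. A call takes as long as a camera call. They do not tell look-alikes from the thing itself.
- manip.look_for(camera, name): "at" ([x, y, z] in m, in world coordinates, good to about 4 mm: the middle of the surface that is visible of it).
Readings, each from a call of its own:
- manip.current_time(): time.
- manip.current_qpos(): joint angles.
- manip.current_joint_vel(): joint speeds.
- manip.current_joint_torque(): joint torques, N m.
- manip.current_ee_pos(): TCP position.
- manip.current_tcp_rot(): TCP orientation.
- manip.current_force(): force on the tool from outside, world axes, zero at the start.
- manip.current_ft_torque(): the same for the moment, N m.
- manip.current_grip_width(): opening from 0.0 (shut) to 1.0 (fully open).
Only numpy, scipy, OpenCV 4.12 (cv2) and the standard library are available. Lean on these libraries where they do the work, as an engineer would, in place of code of your own. Each camera call takes 0.05 s, during which the arm holds its last target.

## Working session

There is one attempt and no reset: what is moved stays moved. The work goes in short steps, each a Python script; the robot and the scene stay as the last script left them, time stands still between calls to the robot, and variables do not carry over. Pictures are saved under pics/ and viewed, and the job is handed in when it is done.

```bash
ls; mkdir -p pics
python3 - <<'E'
from bench import manip
import cv2,numpy as np
for c in("top","side"):
    p,d=manip.grab_frame(c); cv2.imwrite(f"pics/{c}0.png",p[:,:,::-1]); np.save(f"{c}0.npy",d); np.save(f"{c}0p.npy",p)
    k=manip.get_calibration(c); print(c,k["camera_matrix"].tolist(),np.round(-k["R"].T@k["t"],3),np.round(k["R"],3).tolist())
    for n in("heater","vial1","tray","stopper1","flask","beaker","tongs","bore1","tray_lip","tray_back"):
        print(n,[(np.round(o["at"],3).tolist(),round(o["confidence"],2)) for o in manip.look_for(c,n)])
print(manip.current_time())
E
```

```text
pics
top [[424.6525270912597, 0.0, 314.5655050348134], [0.0, 424.6525270912597, 194.21118011360232], [0.0, 0.0, 1.0]] [ 0.4   -0.059  1.283] [[-0.015, -1.0, -0.001], [-0.989, 0.015, -0.149], [0.149, -0.002, -0.989]]
heater [([0.573, 0.24, 0.057], 0.84)]
vial1 [([0.391, 0.324, 0.049], 0.71), ([0.44, 0.182, 0.046], 0.58), ([0.447, 0.407, 0.051], 0.57), ([0.456, 0.324, 0.048], 0.45)]
tray [([0.376, 0.033, 0.0], 0.26), ([0.57, -0.234, 0.017], 0.2)]
stopper1 [([0.627, -0.244, 0.01], 0.65), ([0.566, -0.225, 0.003], 0.52), ([0.61, -0.204, 0.012], 0.44), ([0.572, -0.234, 0.012], 0.43)]
flask [([0.785, -0.024, 0.053], 0.67)]
beaker [([0.373, 0.036, 0.0], 0.8)]
tongs [([0.444, -0.531, 0.007], 0.83)]
bore1 [([0.575, 0.244, 0.063], 0.73)]
tray_lip [([0.573, -0.229, 0.009], 0.62), ([0.374, 0.035, 0.0], 0.47)]
tray_back [([0.573, -0.229, 0.006], 0.57), ([0.57, 0.24, 0.062], 0.57)]
side [[434.5017364501122, 0.0, 332.6365951915567], [0.0, 434.5017364501122, 205.74211179936356], [0.0, 0.0, 1.0]] [0.065 0.871 0.75 ] [[-0.871, -0.491, 0.025], [-0.276, 0.447, -0.851], [0.407, -0.748, -0.525]]
heater [([0.554, 0.291, 0.064], 0.68)]
vial1 [([0.439, 0.417, 0.052], 0.97), ([0.452, 0.334, 0.051], 0.76), ([0.388, 0.343, 0.05], 0.68), ([0.437, 0.186, 0.048], 0.51)]
tray [([0.569, -0.237, 0.033], 0.94), ([0.635, -0.24, 0.021], 0.47), ([0.586, -0.282, 0.012], 0.34)]
stopper1 [([0.584, -0.283, 0.013], 0.61), ([0.554, 0.283, 0.061], 0.46), ([0.62, -0.202, 0.014], 0.37)]
flask [([0.786, -0.004, 0.052], 0.57)]
beaker [([0.376, 0.05, 0.058], 0.71)]
tongs [([0.556, 0.286, 0.058], 0.57)]
bore1 [([0.555, 0.283, 0.057], 0.58)]
tray_lip [([0.568, -0.246, 0.032], 0.7)]
tray_back [([0.563, -0.247, 0.028], 0.6)]
1.1
```

View pics/top0.png

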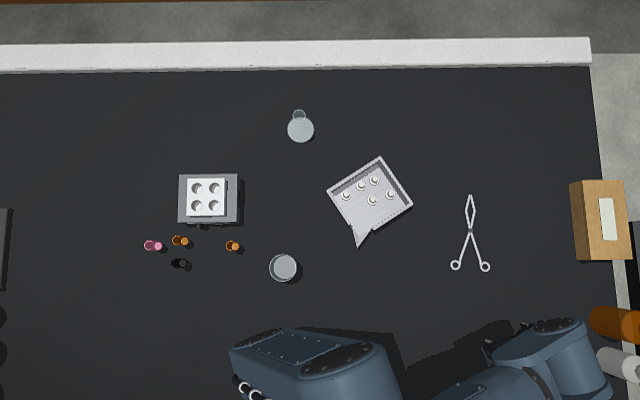

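View pics/side0.png

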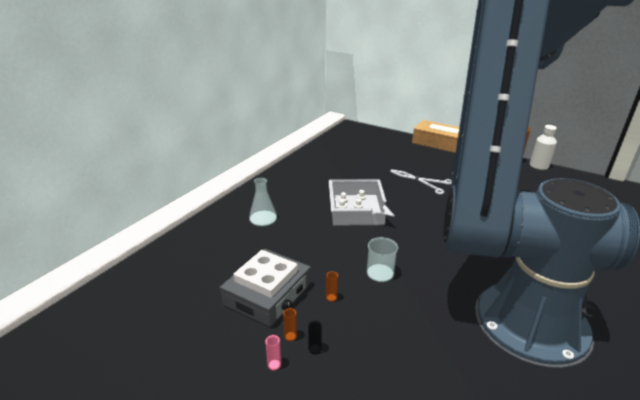

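Run:
```python
import cv2,numpy as np
p=np.load("top0p.npy")[:,:,::-1]
cv2.imwrite("pics/top_l.png",cv2.resize(p[90:230,120:280],None,fx=4.5,fy=4,interpolation=cv2.INTER_CUBIC))
cv2.imwrite("pics/top_t.png",cv2.resize(p[80:180,310:460],None,fx=5,fy=5,interpolation=cv2.INTER_CUBIC))
s=np.load("side0p.npy")[:,:,::-1]
cv2.imwrite("pics/side_l.png",cv2.resize(s[150:350,200:460],None,fx=3,fy=3,interpolation=cv2.INTER_CUBIC))
```

```text
(no output)
```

View pics/top_l.png

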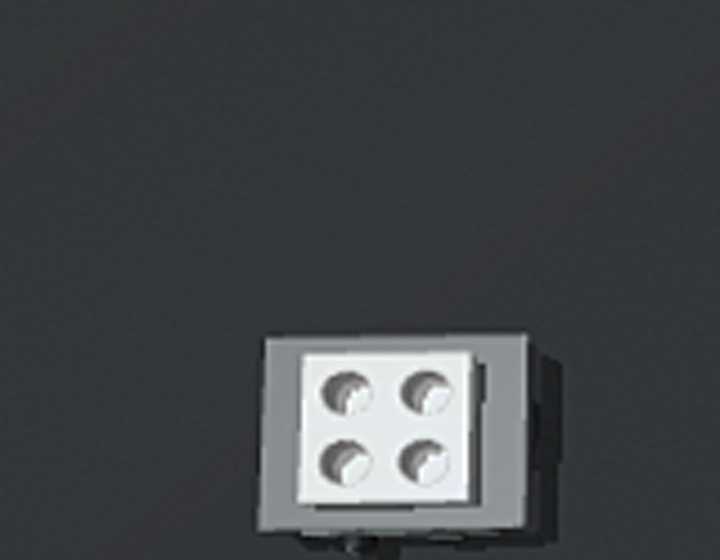

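View pics/top_t.png

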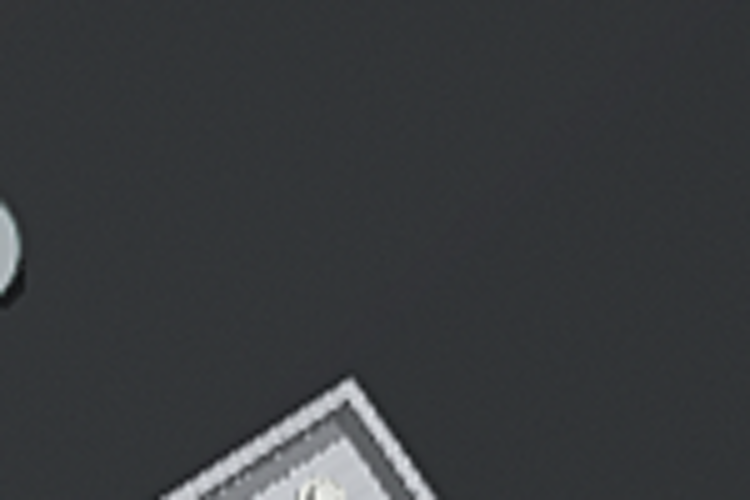

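View pics/side_l.png

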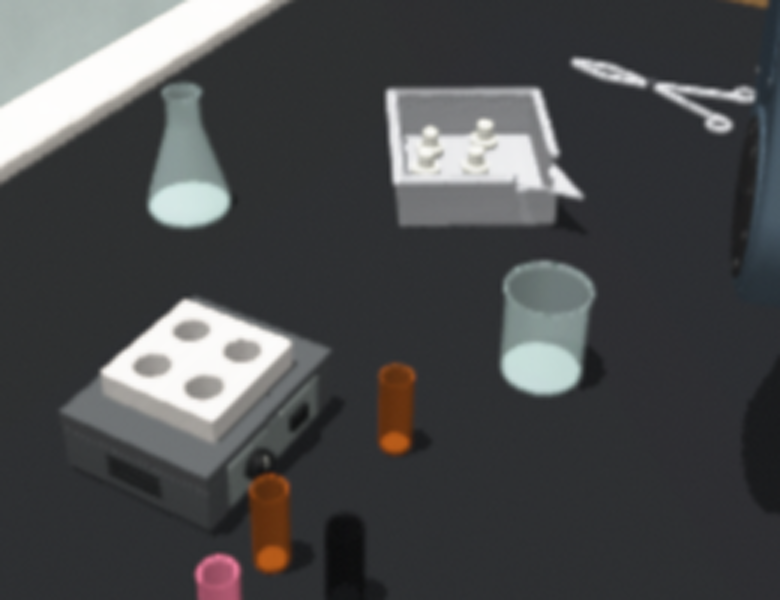

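```bash
cat > h.py <<'E'
import cv2,numpy as np
from bench import manip
from scipy.optimize import minimize
def cal(c):
    k=manip.get_calibration(c); return np.array(k["camera_matrix"]),np.array(k["R"]),np.array(k["t"])
def toplane(c,uv,z):
    K,R,t=cal(c); uv=np.atleast_2d(uv).astype(float)
    d=(np.c_[uv,np.ones(len(uv))]@np.linalg.inv(K).T)@R
    o=-R.T@t; return o+d*((z-o[2])/d[:,2])[:,None]
def proj(c,X):
    K,R,t=cal(c); q=(np.atleast_2d(X)@R.T+t)@K.T; return q[:,:2]/q[:,2:]
def cloud(c,d):
    K,R,t=cal(c); v,u=np.mgrid[:d.shape[0],:d.shape[1]]
    P=np.stack([(u-K[0,2])/K[0,0]*d,(v-K[1,2])/K[1,1]*d,d],-1)
    return (P-t)@R
E
python3 - <<'E'
from h import *
a=np.linspace(0,2*np.pi,72,endpoint=False)
def vialpts(x,y):
    f=lambda r,z:np.c_[x+r*np.cos(a),y+r*np.sin(a),0*a+z]
    return np.vstack([f(.0105,0),f(.014,.005),f(.014,.075)])
for c in("top","side"):
    p=np.load(f"{c}0p.npy"); d=np.load(f"{c}0.npy"); W=cloud(c,d)
    hsv=cv2.cvtColor(p,cv2.COLOR_RGB2HSV)
    m=((hsv[...,0]<20)&(hsv[...,1]>110)&(hsv[...,2]>60)).astype(np.uint8)
    n,l,s,cc=cv2.connectedComponentsWithStats(m)
    for i in range(1,n):
        if s[i,4]<40: continue
        x0,y0,w,h,A=s[i]
        if c=="top" and not (150<x0<260 and 220<y0<270): continue
        if c=="side" and not (250<x0<360 and y0>250): continue
        tgt=(l==i)
        g0=toplane(c,cc[i],.037)[0,:2]
        S=8
        big=cv2.resize(p[y0-4:y0+h+4,x0-4:x0+w+4],None,fx=1,fy=1)
        def cost(q):
            hull=cv2.convexHull((proj(c,vialpts(*q))).astype(np.float32))[:,0]
            M=np.zeros((S*(h+16),S*(w+16)),np.uint8)
            cv2.fillPoly(M,[np.round((hull-[x0-8,y0-8]+.5)*S).astype(int)],255)
            Ms=cv2.resize(M,(w+16,h+16),interpolation=cv2.INTER_AREA)/255.
            return np.abs(Ms-tgt[y0-8:y0+h+8,x0-8:x0+w+8]).sum()
        r=minimize(cost,g0,method="Nelder-Mead",options=dict(initial_simplex=[g0,g0+[.006,0],g0+[0,.006]],xatol=1e-4))
        print(c,"amber",s[i],cc[i].round(1),"xy",r.x.round(4),r.fun.round(1))
    # block top by depth height
    mm=(np.abs(W[...,2]-.085)<.006)&(W[...,0]>.45)&(W[...,0]<.7)&(W[...,1]>.12)&(W[...,1]<.36)
    # fill & use largest comp
    mm=mm.astype(np.uint8);n,l,s,cc=cv2.connectedComponentsWithStats(mm);i=1+s[1:,4].argmax()
    cn,_=cv2.findContours((l==i).astype(np.uint8),cv2.RETR_EXTERNAL,cv2.CHAIN_APPROX_NONE)
    cn=max(cn,key=len)[:,0]; G=toplane(c,cn,.085)[:,:2]
    print(c,"blk depth z",np.median(W[l==i][:,2]).round(4),"rect",cv2.minAreaRect((G*1000).astype(np.float32)))
    # holes: dark inside bright
    gr=p.mean(-1)
    # tray rim points
    mt=(np.abs(W[...,2]-.06)<.005)&(W[...,0]>.42)&(W[...,0]<.75)&(W[...,1]>-.42)&(W[...,1]<-.08)
    Q=W[mt][:,:2]; print(c,"rim",len(Q),Q.min(0).round(3),Q.max(0).round(3))
    np.save(f"rim_{c}.npy",W[mt])
p=np.load("top0p.npy")[:,:,::-1]
cv2.imwrite("pics/c1.png",np.hstack([cv2.resize(p[165:275,140:250],(550,550),interpolation=cv2.INTER_CUBIC)]))
cv2.imwrite("pics/c2.png",cv2.resize(p[150:255,320:420],(570,598),interpolation=cv2.INTER_CUBIC))
E
```

```text
top amber [172 235  17  11 145] [179.7 240.2] xy [0.4576 0.3322] 15.4
top amber [225 240  15  11 112] [231.8 245.5] xy [0.4397 0.181 ] 18.2
top blk depth z 0.0856 rect ((577.365234375, 250.36968994140625), (108.8940200805664, 103.65978240966797), 89.12347412109375)
top rim 681 [ 0.478 -0.347] [ 0.696 -0.095]
side amber [326 271  13  31 350] [331.4 285.6] xy [0.4388 0.18  ] 20.7
side amber [283 307  14  35 427] [289.8 323.9] xy [0.4563 0.331 ] 24.0
side blk depth z 0.0834 rect ((576.1082763671875, 254.20289611816406), (109.81652069091797, 111.90851593017578), 0.20423096418380737)
side rim 315 [ 0.479 -0.344] [ 0.695 -0.093]
```

View pics/c1.png

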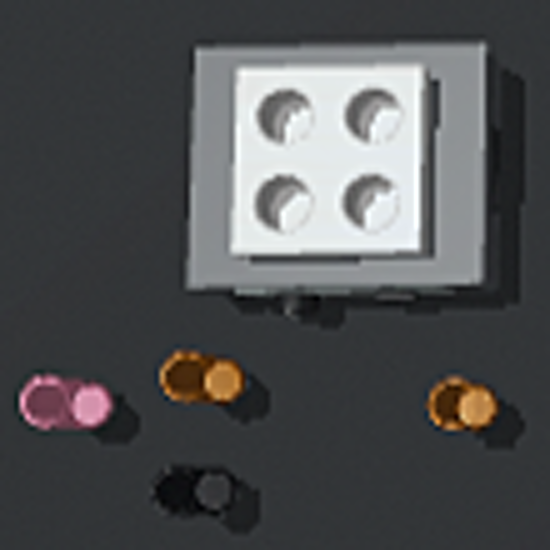

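View pics/c2.png

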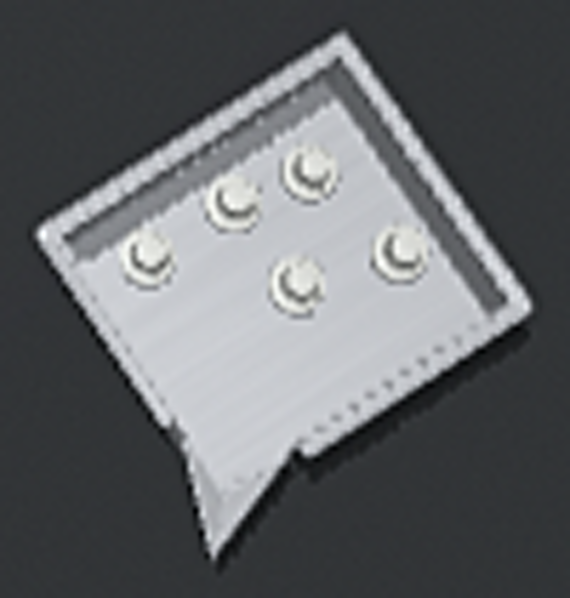

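```bash
cat >> h.py <<'E'
def rectify(c,p,cx,cy,z,half=.16,s=2500):
    n=int(2*half*s); 
    w=np.array([[cx-half,cy-half],[cx+half,cy-half],[cx+half,cy+half],[cx-half,cy+half]])
    src=proj(c,np.c_[w,[z]*4]).astype(np.float32)
    dst=np.array([[0,0],[n,0],[n,n],[0,n]],np.float32)
    H=cv2.getPerspectiveTransform(src,dst)
    return cv2.warpPerspective(p,H,(n,n),flags=cv2.INTER_CUBIC)
def edgefit(img,cx,cy,half,s,model,x0,step):
    g=cv2.GaussianBlur(cv2.cvtColor(img,cv2.COLOR_RGB2GRAY).astype(np.float32),(0,0),2.5)
    m=np.hypot(cv2.Sobel(g,cv2.CV_32F,1,0),cv2.Sobel(g,cv2.CV_32F,0,1)); m=np.minimum(m,np.percentile(m,98)); 
    def cost(q):
        P=(model(q)-[cx-half,cy-half])*s
        v=cv2.remap(m,P[:,0].astype(np.float32)[None],P[:,1].astype(np.float32)[None],cv2.INTER_LINEAR)
        return -float(v.mean())
    best=None
    rng=np.random.default_rng(0)
    for k in range(30):
        x=np.array(x0)+ (rng.normal(size=3)*step if k else 0)
        r=minimize(cost,x,method="Nelder-Mead",options=dict(initial_simplex=[x]+[x+np.eye(3)[i]*step for i in range(3)]))
        if best is None or r.fun<best.fun: best=r
    return best
def rect(a,b,n=60):
    t=np.linspace(-1,1,n); o=np.ones(n)
    return np.vstack([np.c_[t*a,o*b],np.c_[t*a,-o*b],np.c_[o*a,t*b],np.c_[-o*a,t*b]])
def tf(M,q):
    c,s=np.cos(q[2]),np.sin(q[2]); return M@np.array([[c,s],[-s,c]])+q[:2]
ang=np.linspace(0,2*np.pi,60,endpoint=False)
HOLES=np.vstack([np.c_[i*.025+.0155*np.cos(ang),j*.025+.0155*np.sin(ang)] for i in(-1,1) for j in(-1,1)])
E
python3 - <<'E'
from h import *
from functools import partial
for c in("top","side"):
    p=np.load(f"{c}0p.npy")
    im=rectify(c,p,.577,.25,.085,.08,5000)
    r=edgefit(im,.577,.25,.08,5000,lambda q:tf(HOLES,q),[.577,.25,0],[.003,.003,.03]); print(c,"holes",r.x.round(4),r.fun)
    r2=edgefit(im,.577,.25,.08,5000,lambda q:tf(rect(.053,.053),q),[.577,.25,0],[.003,.003,.03]); print(c,"sq",r2.x.round(4),r2.fun)
    P=((tf(HOLES,r.x)-[.577-.08,.25-.08])*5000).astype(int); v=im.copy()
    for a in P: cv2.circle(v,tuple(map(int,a)),2,(255,0,0),-1)
    cv2.imwrite(f"pics/hole_{c}.png",cv2.resize(v,(400,400))[:,:,::-1])
    im=rectify(c,p,.587,-.22,.06,.16,2500)
    # rim outer edge, right two sides far away + partial
    M=rect(.097,.087); M=M[~((M[:,0]<-.04)&(M[:,1]<-.03))]
    M2=rect(.087,.077);M2=M2[~((M2[:,0]<-.04)&(M2[:,1]<-.03))]
    r=edgefit(im,.587,-.22,.16,2500,lambda q:tf(np.vstack([M]),q),[.587,-.22,-1.05],[.008,.008,.06]); print(c,"tray",r.x.round(4),r.fun)
    q=r.x
    P=((tf(np.vstack([M,M2,[[.092,.082],[.085,.07]]]),q)-[.587-.16,-.22-.16])*2500).astype(int)
    for a in P: cv2.circle(im,tuple(map(int,a)),2,(255,0,0),-1)
    cv2.imwrite(f"pics/tray_{c}.png",cv2.resize(im,(400,400))[:,:,::-1])
a=[cv2.imread(f"pics/{n}_{c}.png") for n in("hole","tray") for c in("top","side")]
cv2.imwrite("pics/fit.png",cv2.resize(np.vstack([np.hstack(a[:2]),np.hstack(a[2:])]),(600,600)))
E
```

```text
top holes [ 0.5795  0.2515 -0.0041] -40.90518569946289
top sq [ 0.5787  0.2513 -0.0058] -48.73668670654297
top tray [ 0.573  -0.2202 -1.0098] -98.49308013916016
side holes [0.577  0.2522 0.    ] -23.172157287597656
side sq [0.577  0.2514 0.0032] -30.6920108795166
side tray [ 0.5711 -0.2166 -1.0024] -41.89008331298828
```

View pics/fit.png

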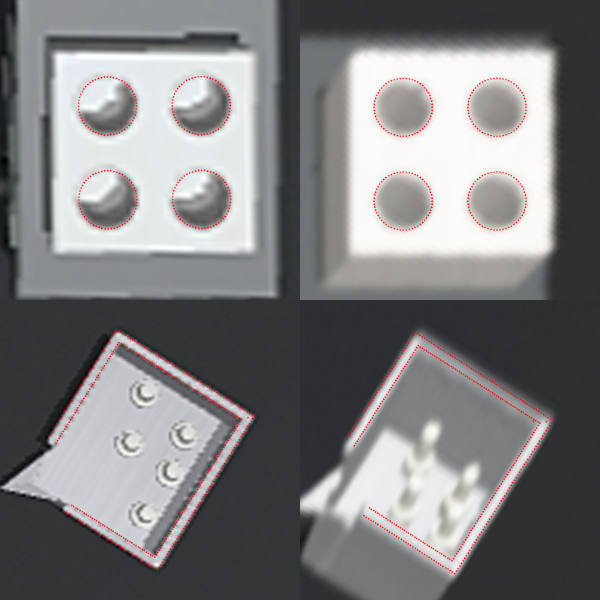

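```bash
cat >> h.py <<'E'
def Rd(yaw):  # tool down, jaw axis at angle yaw from world x
    x=np.array([0,0,-1.]); y=np.array([np.cos(yaw),np.sin(yaw),0]); return np.c_[x,y,np.cross(x,y)]
def st(): print("t",round(manip.current_time(),2),"tcp",np.round(manip.current_ee_pos(),4),"F",np.round(manip.current_force(),2),"w",round(manip.current_grip_width(),3))
VA=np.array([.457,.3315]); VB=np.array([.4393,.1805]); HT=np.array([.578,.2515])
E
python3 - <<'E'
from h import *
for s in(1,-1):
  for P in([*VA,.2],[*VA,.039],[*VB,.039],[.603,.2765,.2],[.603,.2765,.09],[.553,.2265,.2]):
    q=manip.inverse_kinematics(P,Rd(s*np.pi/2)); print(s,P,None if q is None else np.round(q,2))
E
```

```text
1 [np.float64(0.457), np.float64(0.3315), 0.2] [ 0.55  0.38  1.61 -0.    1.16 -1.03]
1 [np.float64(0.457), np.float64(0.3315), 0.039] [ 0.55  0.59  1.73 -0.    0.82 -1.03]
1 [np.float64(0.4393), np.float64(0.1805), 0.039] [ 0.29  0.46  1.97 -0.    0.71 -1.28]
1 [0.603, 0.2765, 0.2] [ 0.36  0.56  1.33 -0.    1.26 -1.21]
1 [0.603, 0.2765, 0.09] [ 0.36  0.67  1.42 -0.    1.05 -1.21]
1 [0.553, 0.2265, 0.2] [ 0.31  0.44  1.52 -0.    1.18 -1.26]
-1 [np.float64(0.457), np.float64(0.3315), 0.2] [ 0.55  0.38  1.61 -0.    1.16  2.12]
-1 [np.float64(0.457), np.float64(0.3315), 0.039] [ 0.55  0.59  1.73 -0.    0.82  2.12]
-1 [np.float64(0.4393), np.float64(0.1805), 0.039] [ 0.29  0.46  1.97 -0.    0.71  1.86]
-1 [0.603, 0.2765, 0.2] [ 0.36  0.56  1.33 -0.    1.26  1.93]
-1 [0.603, 0.2765, 0.09] [ 0.36  0.67  1.42 -0.    1.05  1.93]
-1 [0.553, 0.2265, 0.2] [ 0.31  0.44  1.52 -0.    1.18  1.88]
```

Run:
```python
from h import *
R=Rd(np.pi/2)
manip.set_gripper(.65,30)
manip.move_ptp([*VA,.2],R); st()
manip.move_l([*VA,.039],max_speed=.2); st()
manip.set_gripper(0,30); st()
manip.move_l([*VA,.17],max_speed=.2); st()
manip.move_l([.603,.2765,.165],max_speed=.2); manip.dwell(.2); st()
for c in("top","side"):
    p,d=manip.grab_frame(c); cv2.imwrite(f"pics/{c}1.png",p[:,:,::-1]); np.save(f"{c}1p.npy",p)
```

```text
t 4.57 tcp [0.4574 0.331  0.2   ] F [ 0.31  0.07 -0.32] w 0.648
t 5.53 tcp [0.4577 0.3318 0.04  ] F [ 0.27 -0.04  0.36] w 0.646
t 5.93 tcp [0.4577 0.3319 0.0401] F [-0.57 -0.19  6.51] w 0.286
t 6.74 tcp [0.4564 0.3312 0.1689] F [-0.67 -0.31  0.52] w 0.283
t 7.88 tcp [0.6024 0.277  0.1653] F [-0.38 -1.05 -0.48] w 0.283
```

View pics/side1.png

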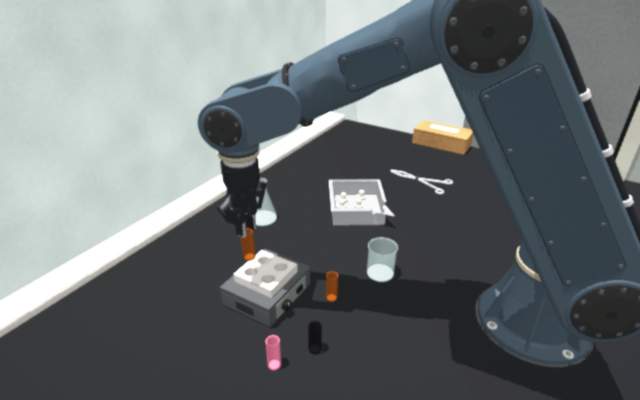

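View pics/top1.png

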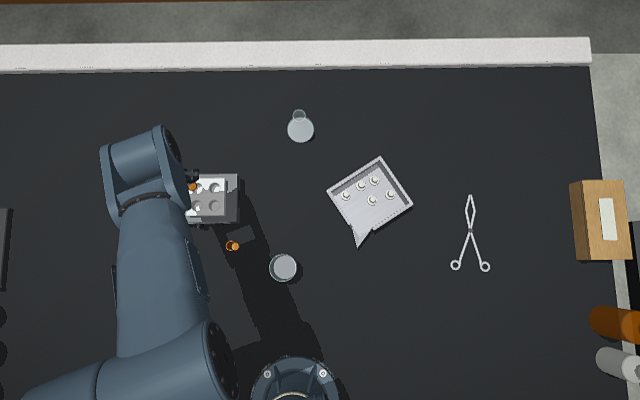

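Run:
```python
from h import *
p=np.load("side1p.npy"); t=manip.current_ee_pos()
v=p.copy()
S=6;x0,y0=205,200
b=cv2.resize(p[y0:y0+100,x0:x0+110],None,fx=S,fy=S,interpolation=cv2.INTER_CUBIC)
a=np.linspace(0,2*np.pi,90)
def dr(x,y,z,r,col):
    for u in proj("side",np.c_[x+r*np.cos(a),y+r*np.sin(a),0*a+z]): cv2.circle(b,tuple(int(k) for k in ((u-[x0,y0]+.5)*S)),1,col,-1)
z=t[2]-.0392
dr(t[0],t[1],z,.0105,(0,255,0));dr(t[0],t[1],z+.005,.014,(0,255,0))
dr(.603,.2765,.085,.0155,(255,0,0))
cv2.imwrite("pics/z1.png",b[:,:,::-1])
```

```text
(no output)
```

View pics/z1.png

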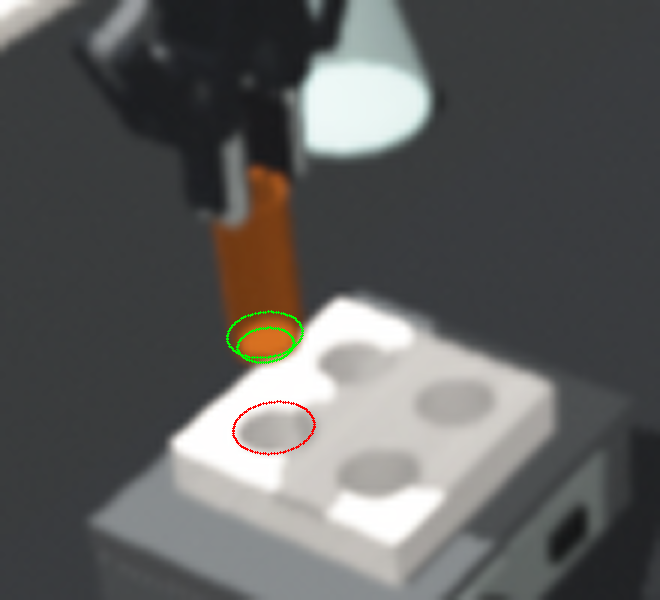

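```bash
cat >> h.py <<'E'
def insert(x,y,zh=.0935):
    manip.move_l([x,y,zh+.034],max_speed=.15)
    for z in np.arange(zh+.028,zh-.0001,-.004):
        manip.move_l([x,y,z],max_speed=.08); f=manip.current_force(); e=manip.current_ee_pos()
        print(round(z,4),np.round(e,4),np.round(f,1))
        if abs(f[2])>12 or np.hypot(f[0],f[1])>12: print("STOP"); return False
    return True
E
python3 - <<'E'
from h import *
insert(.6028,.2768); st()
p,d=manip.grab_frame("side"); cv2.imwrite("pics/z2.png",cv2.resize(p[180:330,190:350],None,fx=4,fy=4,interpolation=cv2.INTER_CUBIC)[:,:,::-1])
E
```

```text
0.1215 [0.6029 0.2769 0.1218] [ 0.3 -0.2  0.1]
0.1175 [0.6027 0.2768 0.1174] [-0.7 -0.1 -0. ]
0.1135 [0.6026 0.2767 0.1132] [-0.  -0.   0.6]
0.1095 [0.6027 0.2767 0.1092] [-0.8  1.1 -0.6]
0.1055 [0.6027 0.2767 0.1052] [ 0.2  0.8 -0.2]
0.1015 [0.6027 0.2767 0.1012] [ 0.  -0.1 -0.9]
0.0975 [0.6027 0.2767 0.0972] [-0.3 -0.4 -0.4]
0.0935 [0.6029 0.2768 0.0935] [ 0.5 -0.9 -0.3]
t 10.38 tcp [0.6029 0.2768 0.0935] F [ 0.46 -0.95 -0.35] w 0.283
```

View pics/z2.png

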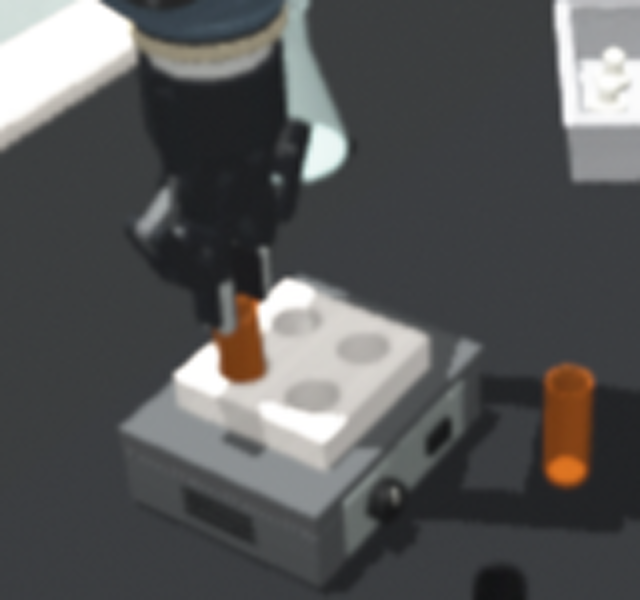

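Run:
```python
from h import *
manip.set_gripper(.5); 
manip.move_l([.603,.277,.2],max_speed=.2)
manip.set_gripper(.65)
manip.move_l([*VB,.2],max_speed=.25); st()
p,d=manip.grab_frame("side"); a=p[200:300,210:340]
manip.move_l([*VB,.039],max_speed=.2); st()
manip.set_gripper(0,30); st()
manip.move_l([*VB,.17],max_speed=.2)
manip.move_l([.5528,.2266,.150],max_speed=.2); manip.dwell(.2);st()
p,d=manip.grab_frame("side"); b=p[200:300,210:340].copy(); 
t=manip.current_ee_pos(); an=np.linspace(0,6.28,90)
b=cv2.resize(b,None,fx=6,fy=6,interpolation=cv2.INTER_CUBIC)
for (x,y,z,r,col) in((t[0],t[1],t[2]-.0401,.0105,(0,255,0)),(.553,.2265,.085,.0155,(255,0,0))):
  for u in proj("side",np.c_[x+r*np.cos(an),y+r*np.sin(an),0*an+z]): cv2.circle(b,tuple(int(k) for k in (u-[210,200]+.5)*6),1,col,-1)
cv2.imwrite("pics/z3.png",b[:,:,::-1]); cv2.imwrite("pics/z3a.png",cv2.resize(a,None,fx=4,fy=4)[:,:,::-1])
```

```text
t 12.62 tcp [0.4403 0.1809 0.2002] F [-0.58 -0.2   0.31] w 0.653
t 13.62 tcp [0.4399 0.1808 0.0396] F [ 0.43 -0.13 -0.53] w 0.653
t 14.03 tcp [0.4401 0.1807 0.0399] F [ 0.53 -0.    6.11] w 0.288
t 15.8 tcp [0.5523 0.2264 0.1504] F [ 0.6   0.53 -1.2 ] w 0.285
```

View pics/z3.png

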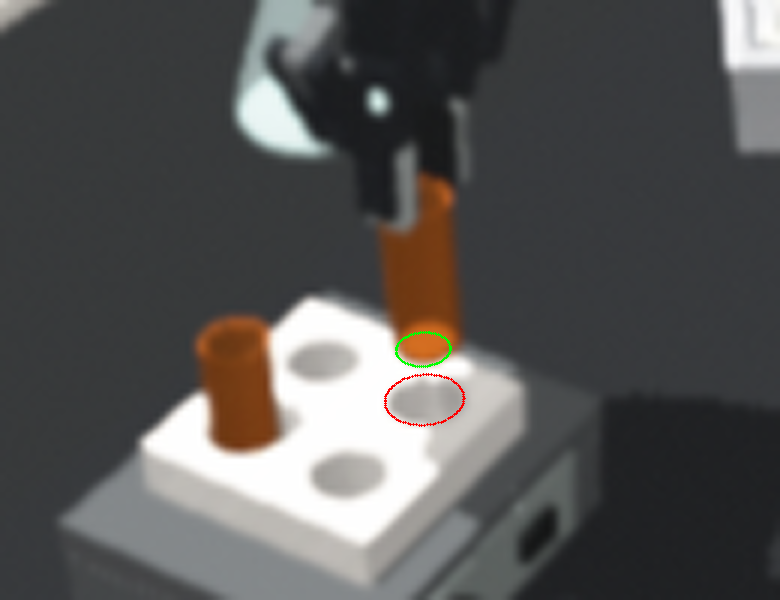

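View pics/z3a.png

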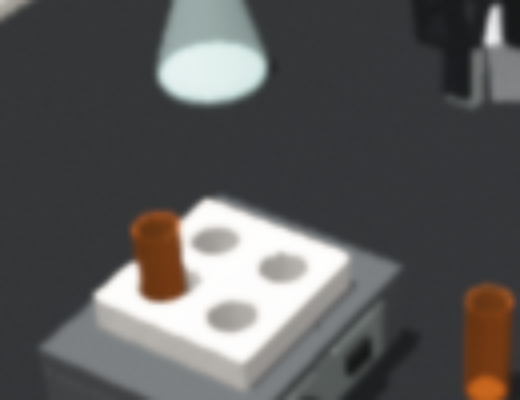

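Run:
```python
from h import *
ok=insert(.5528,.2267); st()
if ok:
    manip.set_gripper(.5); manip.move_l([.5528,.2267,.25],max_speed=.25); st()
# tray grasp kinematics
    from scipy.spatial.transform import Rotation as Ro
    psi=-1.006; C=np.array([.572,-.2185,0]); Rt=Ro.from_euler('z',psi).as_matrix()
    piv=C+Rt@[-.09,-.08,0]; d=Rt@[.18,.16,0]; d/=np.linalg.norm(d); ax=np.cross(d,[0,0,1])
    for name,g,yw in(("x+",[.092,.057,.035],psi),("x+pi",[.092,.057,.035],psi+np.pi),("y",[.067,.082,.035],psi+np.pi/2),("y-",[.067,.082,.035],psi-np.pi/2)):
        for th in(0,.3,.6,.7):
            A=Ro.from_rotvec(ax*th).as_matrix(); P=piv+A@(C+Rt@g-piv)
            q=manip.inverse_kinematics(P,A@Rd(yw)); print(name,th,P.round(3),None if q is None else np.round(q,2))
    for c in("side","top"):
        p,dd=manip.grab_frame(c); np.save(f"{c}2p.npy",p); cv2.imwrite(f"pics/{c}2.png",p[:,:,::-1])
```

```text
0.1215 [0.5528 0.2267 0.1216] [ 0.8 -0.2 -0.5]
0.1175 [0.5527 0.2267 0.1174] [-0.1  0.4  0.1]
0.1135 [0.5527 0.2266 0.1132] [ 0.3  0.5 -0.6]
0.1095 [0.5527 0.2266 0.1092] [ 0.5 -0.3 -0.5]
0.1055 [0.5526 0.2266 0.1052] [-0.2 -0.7 -1.4]
0.1015 [0.5527 0.2266 0.1012] [ 0.  -0.6 -0.8]
0.0975 [0.5526 0.2266 0.0972] [ 1.  -0.3 -0.1]
0.0935 [0.5528 0.2267 0.0933] [ 0.1  0.6 -0. ]
t 18.15 tcp [0.5528 0.2267 0.0933] F [ 0.05  0.59 -0.02] w 0.283
t 19.24 tcp [0.5522 0.2265 0.2486] F [-0.54  0.32 -0.05] w 0.498
x+ 0 [ 0.669 -0.266  0.035] [-0.44  0.83  1.26 -0.    1.05  0.56]
x+ 0.3 [ 0.65  -0.26   0.101] [-0.47  0.59  1.58  0.09  0.68  0.47]
x+ 0.6 [ 0.612 -0.249  0.157] [-0.52  0.38  1.88  0.43  0.33  0.12]
x+ 0.7 [ 0.596 -0.245  0.173] [-0.54  0.32  1.98  0.8   0.23 -0.26]
x+pi 0 [ 0.669 -0.266  0.035] [-0.44  0.83  1.26 -0.    1.05 -2.58]
x+pi 0.3 [ 0.65  -0.26   0.101] [-0.47  0.59  1.58  0.09  0.68 -2.67]
x+pi 0.6 [ 0.612 -0.249  0.157] None
x+pi 0.7 [ 0.596 -0.245  0.173] None
y 0 [ 0.677 -0.231  0.035] [-0.39  0.82  1.28 -0.    1.04 -0.96]
y 0.3 [ 0.658 -0.226  0.1  ] [-0.41  0.58  1.59  0.06  0.67 -1.02]
y 0.6 [ 0.62  -0.215  0.156] [-0.45  0.37  1.9   0.33  0.3  -1.3 ]
y 0.7 [ 0.605 -0.21   0.172] [-0.46  0.31  2.    0.68  0.19 -1.66]
y- 0 [ 0.677 -0.231  0.035] [-0.39  0.82  1.28 -0.    1.04  2.18]
y- 0.3 [ 0.658 -0.226  0.1  ] [-0.41  0.58  1.59  0.06  0.67  2.12]
y- 0.6 [ 0.62  -0.215  0.156] [-0.45  0.37  1.9   0.33  0.3   1.84]
y- 0.7 [ 0.605 -0.21   0.172] [-0.46  0.31  2.    0.68  0.19  1.48]
```

View pics/side2.png

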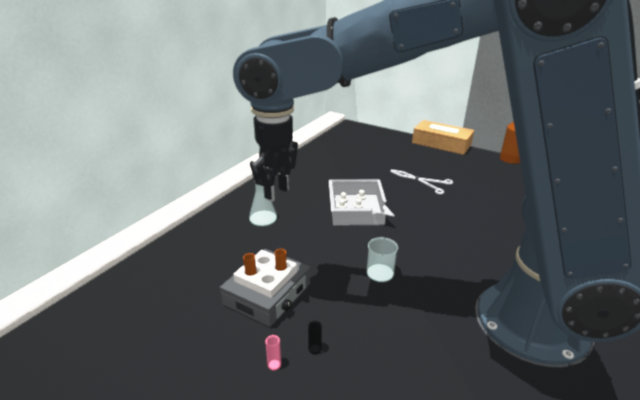

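```bash
cat >> h.py <<'E'
from scipy.spatial.transform import Rotation as Ro
psi=-1.006; C=np.array([.572,-.2185,0]); Rt=Ro.from_euler('z',psi).as_matrix()
piv=C+Rt@[-.09,-.08,0]; dg=Rt@[.18,.16,0]; dg/=np.linalg.norm(dg); ax=np.cross(dg,[0,0,1])
G=C+Rt@np.array([.092,.055,.035])
def tilt(th,g=G,R0=Rd(psi),dz=0):
    A=Ro.from_rotvec(ax*th).as_matrix(); return piv+A@(g-piv)+[0,0,dz],A@R0
E
python3 - <<'E'
from h import *
manip.set_gripper(.5,80)
manip.move_ptp(G+[0,0,.18],Rd(psi)); st()
manip.move_l(G+[0,0,.04],max_speed=.2); manip.dwell(.1); st()
for c in("side","top"):
    p,dd=manip.grab_frame(c); np.save(f"{c}3p.npy",p); cv2.imwrite(f"pics/{c}3.png",p[:,:,::-1])
p=np.load("side3p.npy"); a=cv2.resize(p[120:240,300:420],(600,600),interpolation=cv2.INTER_CUBIC)[:,:,::-1]; cv2.imwrite("pics/z4.png",a)
E
```

```text
t 21.4 tcp [ 0.668  -0.2659  0.2152] F [ 0.15  0.42 -0.27] w 0.5
t 22.35 tcp [ 0.6686 -0.2671  0.0769] F [ 0.59 -0.24  0.35] w 0.499
```

View pics/z4.png

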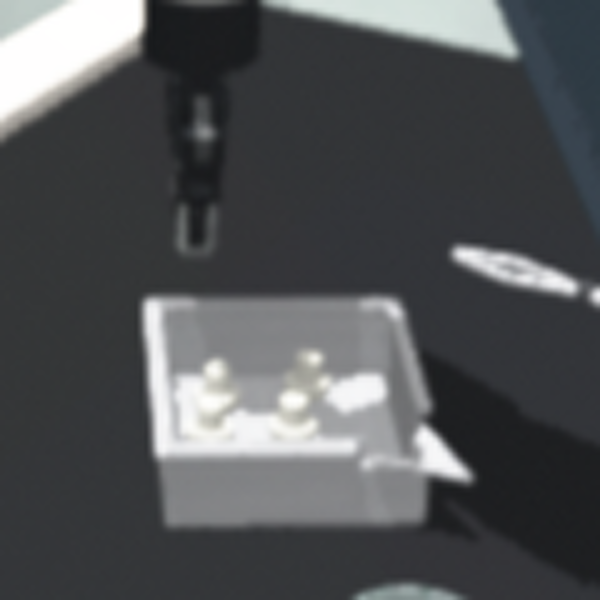

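View pics/top3.png

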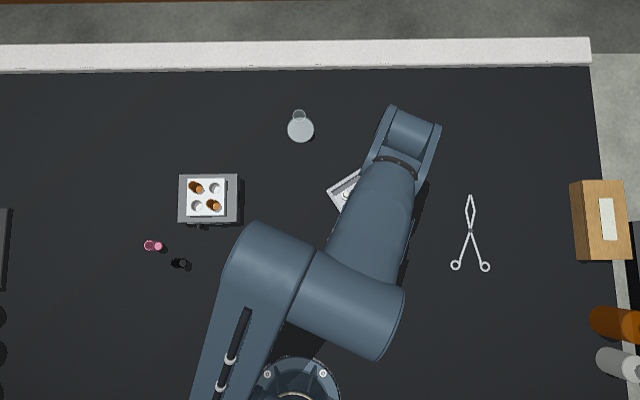

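Run:
```python
from h import *
for dz in(.02,.01,0):
    manip.move_l(G+[0,0,dz],max_speed=.1); f=manip.current_force()
    if np.linalg.norm(f)>15: print("STOP",f); break
st()
manip.set_gripper(0,80); manip.dwell(.1); st(); print(manip.current_ft_torque())
p,dd=manip.grab_frame("side"); cv2.imwrite("pics/z5.png",cv2.resize(p[120:240,300:420],(600,600),interpolation=cv2.INTER_CUBIC)[:,:,::-1])
```

```text
t 23.3 tcp [ 0.6672 -0.2665  0.0341] F [-0.    0.42 -0.33] w 0.503
t 23.88 tcp [ 0.6677 -0.2668  0.0351] F [-0.13 -0.19  0.06] w -0.0
[-0.00250291 -0.00331066 -0.00097795]
```

View pics/z5.png

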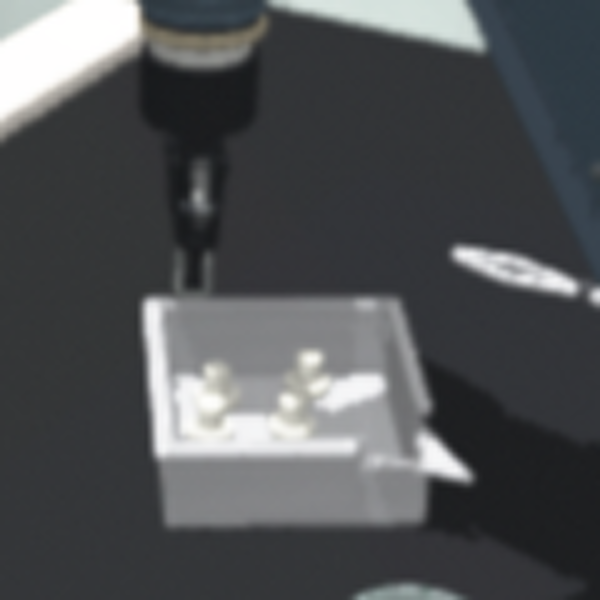

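Run:
```python
from h import *
p,d=manip.grab_frame("side"); W=cloud("side",d); st(); print(manip.current_tcp_rot().round(3).tolist())
R=manip.current_tcp_rot(); t=manip.current_ee_pos()
b=cv2.resize(p[120:240,300:420],(720,720),interpolation=cv2.INTER_CUBIC)
def mk(X,col):
    for u in proj("side",X): cv2.circle(b,tuple(int(k) for k in (u-[300,120]+.5)*6),2,col,-1)
M=rect(.097,.087,80); mk(np.c_[tf(M,[C[0],C[1],psi]),np.full(len(M),.06)],(255,0,0))
M=rect(.087,.077,80); mk(np.c_[tf(M,[C[0],C[1],psi]),np.full(len(M),.06)],(255,160,0))
mk(t-R[:,0]*np.linspace(0,.08,30)[:,None],(0,255,0))
print(proj("side",t))
cv2.imwrite("pics/z6.png",cv2.resize(b,(600,600))[:,:,::-1])
# finger pts
u,v=338,170
for v in(165,170,174,176,177,178,179,180,182,185): print(v,[W[v,uu].round(3).tolist() for uu in(336,339,342)])
```

```text
t 23.98 tcp [ 0.6677 -0.2668  0.035 ] F [-0.98  0.3   0.12] w 0.002
[[0.0, 0.535, -0.845], [-0.0, -0.845, -0.535], [-1.0, 0.0, -0.0]]
[[337.7002342 186.0711919]]
165 [[0.651, -0.22, 0.138], [0.642, -0.223, 0.139], [0.633, -0.225, 0.141]]
170 [[0.671, -0.257, 0.099], [0.662, -0.261, 0.1], [0.745, -0.444, -0.001]]
174 [[0.668, -0.251, 0.088], [0.659, -0.256, 0.088], [0.727, -0.41, 0.001]]
176 [[0.668, -0.253, 0.079], [0.659, -0.257, 0.08], [0.721, -0.398, -0.0]]
177 [[0.665, -0.248, 0.079], [0.659, -0.257, 0.077], [0.718, -0.393, -0.001]]
178 [[0.67, -0.256, 0.07], [0.66, -0.259, 0.072], [0.715, -0.389, -0.003]]
179 [[0.73, -0.37, -0.003], [0.723, -0.38, -0.005], [0.711, -0.38, -0.001]]
180 [[0.673, -0.263, 0.059], [0.665, -0.269, 0.058], [0.656, -0.274, 0.058]]
182 [[0.671, -0.26, 0.053], [0.665, -0.271, 0.05], [0.658, -0.278, 0.048]]
185 [[0.673, -0.264, 0.039], [0.663, -0.266, 0.041], [0.656, -0.276, 0.038]]
```

View pics/z6.png

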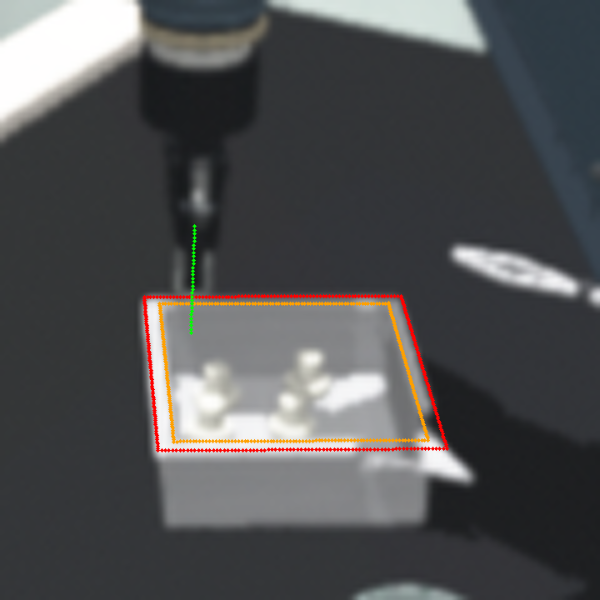

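Run:
```python
from h import *
p,d=manip.grab_frame("side"); W=cloud("side",d)
print("z mm"); print("      ",list(range(330,350)))
for v in range(160,190): print(v,(W[v,330:350,2]*1000).round().astype(int), p[v,334:344].mean(-1).astype(int))
st()
cv2.imwrite("pics/z7.png",cv2.resize(p[150:195,320:365],(600,600),interpolation=cv2.INTER_NEAREST)[:,:,::-1])
```

```text
z mm
       [330, 331, 332, 333, 334, 335, 336, 337, 338, 339, 340, 341, 342, 343, 344, 345, 346, 347, 348, 349]
160 [ -2  -1  -1   1 141 141 163 161 161 161 160 161 160 161  -1  -1  -3   0
  -1   0] [ 34  36  49  58  91 133 123  86  51  38]
161 [ -3  -1  -3   0 135 141 159 162 156 158 161 156 159 158 157   2  -1   0
  -2   1] [ 35  36  50  57  79 112 115  95  63  43]
162 [ -1   2  -1  -3 134 134 157 157 156 153 154 750 155 153 152  -1  -5  -3
   0  -1] [37 32 39 45 60 84 91 78 54 40]
163 [ -4   0  -2  -4 130 133 151 151 152 153 153 153 150 152  -1  -4  -1  -4
   0   0] [41 32 30 33 44 59 63 54 39 34]
164 [ -1   1  -5  -1   1 127 146 146 147 147 145 148 148 146  -4  -3   0  -1
   1   1] [43 32 28 28 37 48 51 42 32 33]
165 [ -4  -1  -1   4 111 750 140 140 137 138 140 138 141 140  -2   0   0 750
  -3   3] [45 33 27 28 34 42 43 35 29 34]
166 [ -3   0   1  -2  -4 125 136 134 136 135 134 132 135 135  -2  -1  -1   1
  -2  -4] [45 33 28 27 30 33 33 30 28 36]
167 [  1  -3  -4  -3  -1 117 127 129 129 129 128 128 129  -1  -2  -3  -2   1
  -1  -1] [47 35 28 29 30 31 31 29 28 37]
168 [ -2  -1  -
[... 1723 characters left out ...]
3 43 44 43 42 42 44 42 44 42 42 43 42 41 41 44 43] [139 136 132 129 128 130 129 130 130 130]
185 [60 60 37 40 40 39 41 40 39 36 37 37 40 37 38 40 39 39 38 36] [140 136 133 131 130 130 131 131 130 131]
186 [58 60 37 36 35 35 36 36 34 35 36 36 37 36 38 32 37 34 36 35] [141 138 136 133 131 131 130 130 130 131]
187 [58 58 32 31 31 32 30 32 31 32 32 30 30 29 32 31 32 31 33 32] [143 139 138 132 130 130 130 130 130 130]
188 [58 57 60 29 25 30 28 29 29 27 29 25 27 26 28 29 25 29 28 27] [142 140 139 136 132 130 129 130 130 130]
189 [56 60 58 25 25 25 25 25 25 22 24 25 25 23 25 24 22 24 21 23] [142 140 140 138 133 131 130 130 131 130]
t 24.03 tcp [ 0.6677 -0.2668  0.035 ] F [-0.61  0.12  0.15] w 0.001
```

View pics/z7.png

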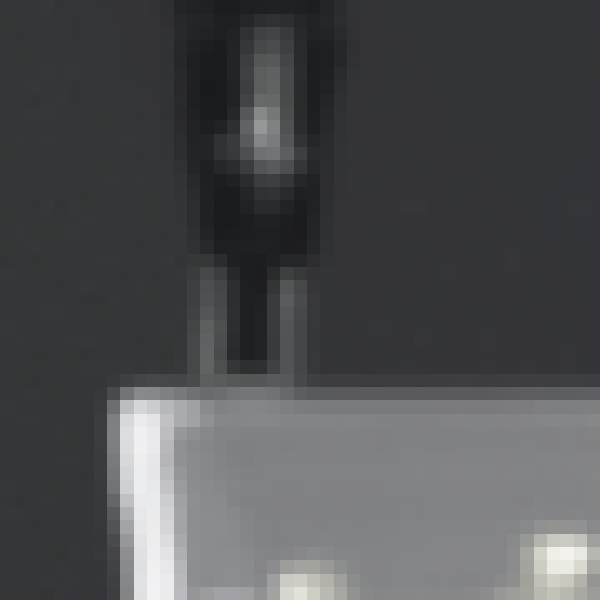

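Run:
```python
from h import *
for y in(.29,.30,.305):
  print(y,[proj("side",[.603,y,z])[0].round(1).tolist() for z in(.165,.175,.185,.195)])
p3=np.load("side3p.npy")
print("z4 tcp .0769:",[proj("side",[.6686+a*.535,-.2671-a*.845,z])[0].round(1).tolist() for a in (0,-.025) for z in(.077,.09,.1)])
p=np.load("side1p.npy"); b=cv2.resize(p[200:250,225:275],(600,600),interpolation=cv2.INTER_NEAREST); q=np.load("side3p.npy"); b2=cv2.resize(q[150:200,320:370],(600,600),interpolation=cv2.INTER_NEAREST)
cv2.imwrite("pics/z8.png",cv2.resize(np.hstack([b,b2]),(800,400))[:,:,::-1])
```

```text
0.29 [[243.6, 246.2], [243.2, 242.6], [242.8, 238.9], [242.4, 235.2]]
0.3 [[240.6, 248.6], [240.2, 244.9], [239.8, 241.2], [239.4, 237.5]]
0.305 [[239.2, 249.8], [238.7, 246.1], [238.3, 242.4], [237.9, 238.6]]
z4 tcp .0769: [[337.9, 175.0], [338.0, 171.5], [338.1, 168.8], [338.4, 178.5], [338.5, 175.0], [338.6, 172.3]]
```

View pics/z8.png

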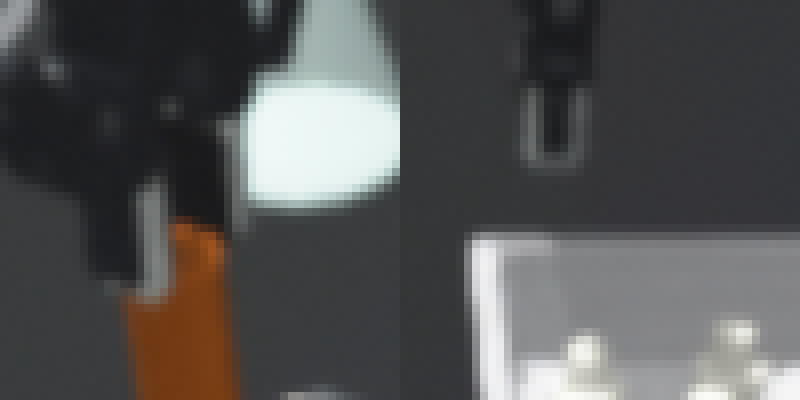

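Run:
```python
from h import *
manip.set_gripper(.5,80)
g=G.copy()
for z in(.028,.020,.012):
    g[2]=z; manip.move_l(g,max_speed=.06); f=manip.current_force(); print(z,f.round(1) if hasattr(f,'round') else f)
    if np.linalg.norm(f)>12: print("STOP"); break
p,dd=manip.grab_frame("side"); a=cv2.resize(p[150:200,320:370],(400,400),interpolation=cv2.INTER_CUBIC)
manip.set_gripper(0,80); manip.dwell(.1); st(); print(manip.current_ft_torque())
p,dd=manip.grab_frame("side"); b=cv2.resize(p[150:200,320:370],(400,400),interpolation=cv2.INTER_CUBIC)
cv2.imwrite("pics/z9.png",np.hstack([a,b])[:,:,::-1])
```

```text
0.028 [-0.2  0.3  0.8]
0.02 [ 0.2 -0.2  0.9]
0.012 [-0.4  0.2 -0.3]
t 25.91 tcp [ 0.6683 -0.2672  0.0128] F [ 1.14 -2.83  6.01] w 0.09
[-0.3507616  -0.18974334  0.31127844]
```

View pics/z9.png

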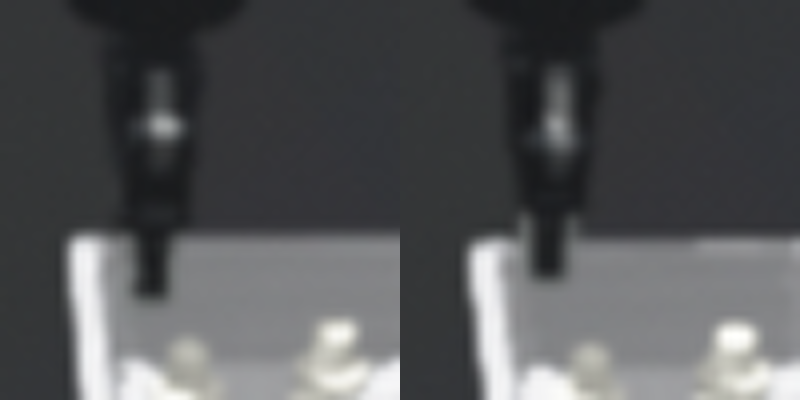

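Run:
```python
from h import *
g=np.array(manip.current_ee_pos()); g[2]=.012
for th in np.arange(.05,.401,.05):
    P,R=tilt(th,g); manip.move_l(P,R,max_speed=.06); f=np.array(manip.current_force())
    print(round(th,2),f.round(1),round(manip.current_grip_width(),3),np.round(manip.current_ee_pos()-P,4))
    if np.linalg.norm(f)>30 or manip.current_grip_width()<.05: print("STOP"); break
np.save("g.npy",g); st()
p,dd=manip.grab_frame("side"); b=cv2.resize(p[100:260,270:430],(600,600),interpolation=cv2.INTER_CUBIC)
cv2.imwrite("pics/z10.png",b[:,:,::-1])
```

```text
0.05 [-0.5 -0.4 -3.8] 0.092 [-0.0008  0.0003 -0.0006]
0.1 [-2.  -0.5 -2.3] 0.093 [-0.0006  0.0003 -0.0006]
0.15 [-1.6 -0.1 -3.8] 0.085 [-0.0002  0.0001 -0.0004]
0.2 [-1.5 -0.3 -4.9] 0.088 [-0.0001  0.0001 -0.0003]
0.25 [-0.8  0.1 -4.8] 0.094 [-0.      0.     -0.0002]
0.3 [-2.5 -0.1 -5.1] 0.091 [-0.     -0.     -0.0002]
0.35 [-0.5  0.4 -4.8] 0.091 [ 0.0001 -0.     -0.0002]
0.4 [-1.9  0.  -4.5] 0.09 [ 0.0001 -0.     -0.0001]
t 28.69 tcp [ 0.6467 -0.261   0.0991] F [-1.87  0.03 -4.47] w 0.09
```

View pics/z10.png

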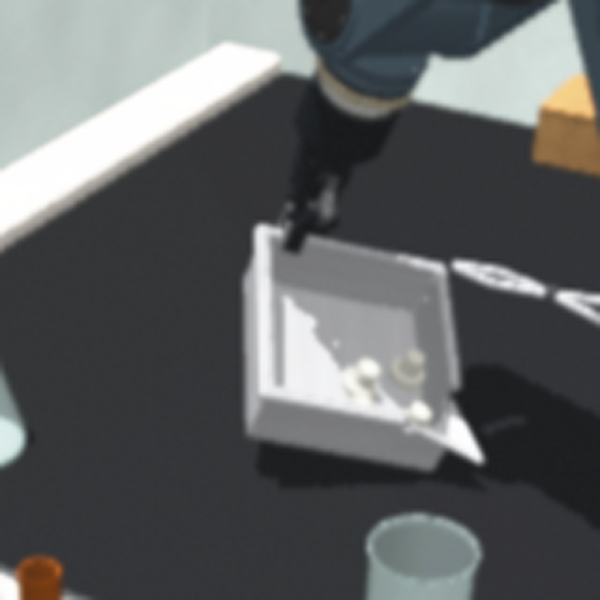

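Run:
```python
from h import *
g=np.load("g.npy")
for th in (.45,.5,.54,.58,.62):
    P,R=tilt(th,g)
    try: manip.move_l(P,R,max_speed=.05)
    except Exception as e: print(th,repr(e)); break
    f=np.array(manip.current_force())
    print(round(th,2),f.round(1),round(manip.current_grip_width(),3),np.round(manip.current_qpos(),2))
    if np.linalg.norm(f)>30 or manip.current_grip_width()<.05: print("STOP"); break
manip.dwell(.5); st()
for c in("side","top"):
    p,dd=manip.grab_frame(c); np.save(f"{c}5p.npy",p);np.save(f"{c}5.npy",dd)
p=np.load("side5p.npy")
cv2.imwrite("pics/z11.png",cv2.resize(p[120:250,290:420],(600,600),interpolation=cv2.INTER_CUBIC)[:,:,::-1])
p=np.load("top5p.npy"); cv2.imwrite("pics/top5.png",p[:,:,::-1])
print([(np.round(o["at"],3).tolist(),round(o["confidence"],2)) for o in manip.look_for("side","stopper1")])
```

```text
0.45 [-1.5  0.3 -5. ] 0.09 [-0.49  0.52  1.72  0.2   0.47  0.35]
0.5 [-0.6 -0.7 -5.2] 0.09 [-0.5   0.49  1.76  0.26  0.41  0.29]
0.54 [-1.  -0.2 -3.9] 0.09 [-0.5   0.46  1.8   0.33  0.36  0.22]
0.58 [-0.1 -0.4 -3.2] 0.089 [-0.51  0.44  1.84  0.41  0.32  0.14]
0.62 [-0.3  0.4 -4.5] 0.09 [-0.52  0.41  1.88  0.53  0.28  0.02]
t 30.99 tcp [ 0.6212 -0.2537  0.1414] F [ 1.61 -0.16 -2.67] w 0.093
[([0.483, -0.202, 0.048], 0.65)]
```

View pics/z11.png

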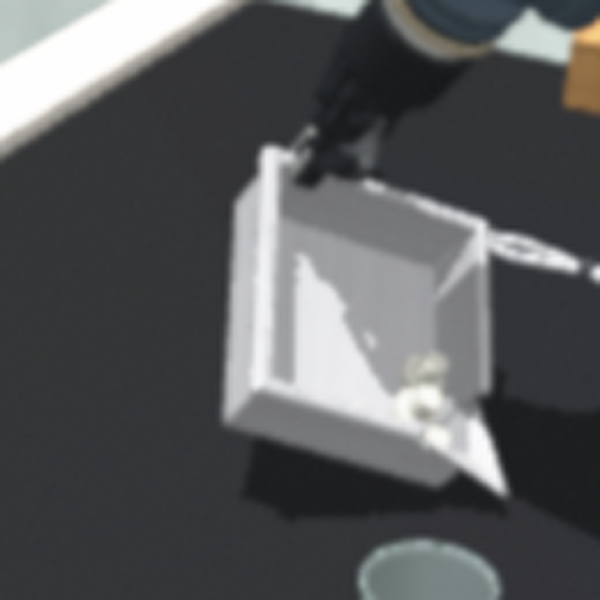

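View pics/top5.png

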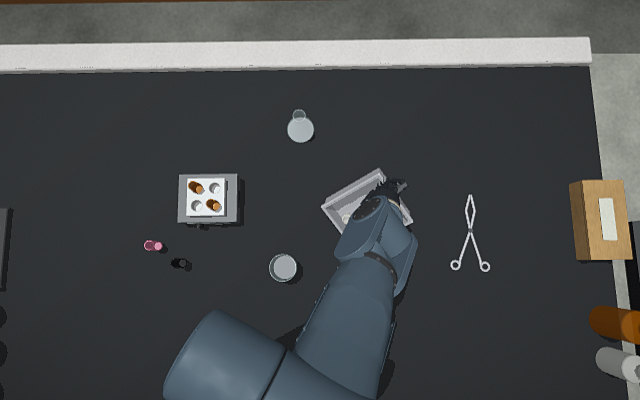

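Run:
```python
from h import *
p=np.load("top5p.npy"); a=cv2.resize(p[165:255,310:420],(560,458),interpolation=cv2.INTER_CUBIC)
W=cloud("top",np.load("top5.npy"))
s=np.load("side5p.npy"); b=cv2.resize(s[185:235,365:420],(660,600),interpolation=cv2.INTER_CUBIC)
cv2.imwrite("pics/z12.png",a[:,:,::-1]); cv2.imwrite("pics/z13.png",b[:,:,::-1])
th=.62; A=Ro.from_rotvec(ax*th).as_matrix()
L=A.T@ (W.reshape(-1,3)-piv).T; L=(Rt.T@L).T+[-.09,-.08,0]  # tray frame
L=L.reshape(W.shape)
for v in range(212,224): print(v,[tuple((L[v,u]*1000).round().astype(int).tolist()) for u in range(340,354,2)])
```

```text
212 [(-80, 22, 4), (-73, 21, 8), (-70, 16, 4), (-65, 13, 3), (-61, 9, 2), (-55, 6, 2), (-50, 4, 4)]
213 [(-83, 18, 0), (-78, 15, 1), (-73, 12, 1), (-66, 11, 6), (-62, 6, 1), (-56, 4, 5), (50, 116, 286)]
214 [(-85, 16, 1), (-79, 13, 3), (-71, 13, 11), (-66, 10, 10), (-61, 7, 10), (-59, 0, 1), (53, 119, 298)]
215 [(-87, 12, 0), (-81, 10, 2), (-73, 10, 10), (-67, 8, 13), (-63, 5, 11), (-60, -1, 6), (54, 119, 303)]
216 [(-87, 11, 4), (-79, 12, 13), (-75, 8, 10), (-69, 5, 12), (-64, 2, 12), (46, 116, 296), (55, 120, 310)]
217 [(-90, 7, 2), (-80, 10, 15), (-76, 6, 13), (-68, 6, 21), (-65, 1, 15), (47, 117, 302), (55, 120, 315)]
218 [(-88, 9, 13), (-83, 5, 10), (-76, 5, 17), (-68, 5, 24), (-65, 0, 19), (47, 116, 305), (56, 120, 320)]
219 [(-87, 9, 19), (-83, 5, 16), (-75, 5, 23), (-68, 4, 28), (-65, -1, 25), (47, 116, 310), (56, 120, 324)]
220 [(-89, 6, 19), (-86, 1, 14), (-75, 4, 29), (-69, 2, 31), (-66, -2, 27), (48, 116, 315), (56, 119, 327)]
221 [(-89, 5, 24), (-87, -1, 15), (-77, 1, 27), (-72, -1, 30), (42, 116, 314), (49, 117, 321), (56, 118, 330)]
222 [(-89, 5, 29), (-89, -3, 16), (-78, -1, 30), (-74, -4, 29), (43, 116, 319), (49, 117, 326), (56, 118, 333)]
223 [(-87, 5, 37), (-88, -4, 23), (-80, -4, 30), (-75, -6, 31), (44, 116, 324), (49, 116, 330), (56, 118, 338)]
```

View pics/z12.png

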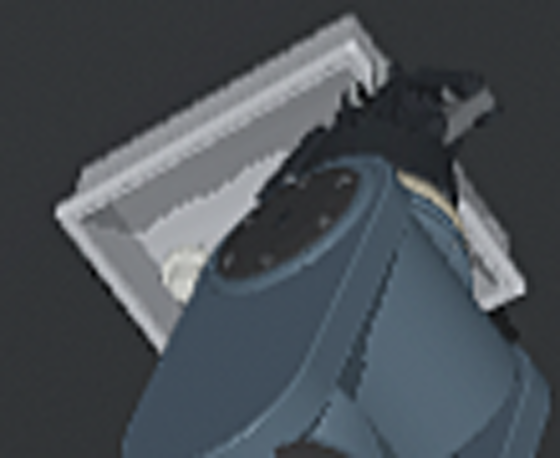

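View pics/z13.png

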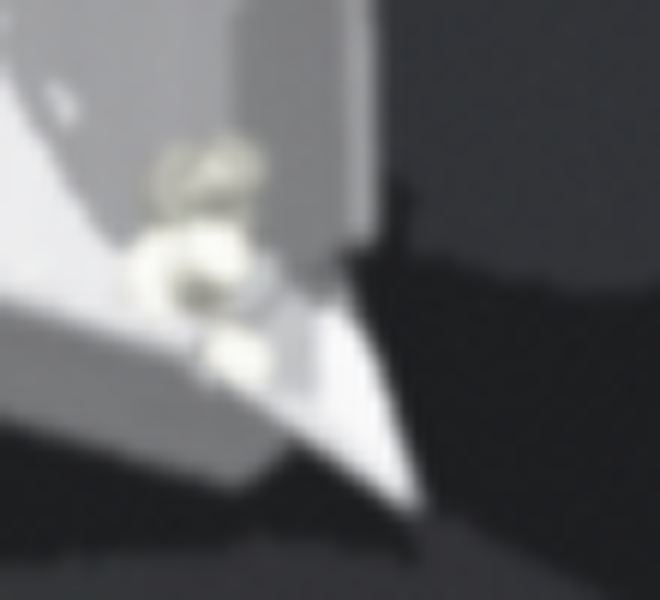

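Run:
```python
from h import *
th=.62; A=Ro.from_rotvec(ax*th).as_matrix()
for c in("side","top"):
    W=cloud(c,np.load(f"{c}5.npy")); p=np.load(f"{c}5p.npy")
    L=((A@Rt).T@(W.reshape(-1,3)-piv).T).T+[-.09,-.08,0]
    z=L[:,2]; fl=(abs(L[:,0])<.06)&(abs(L[:,1])<.06)&(abs(z-.003)<.012)
    print(c,"floor z median",np.median(z[fl]).round(4),fl.sum(), "plane",np.linalg.lstsq(np.c_[L[fl][:,:2],np.ones(fl.sum())],z[fl],rcond=None)[0].round(4))
    m=((L[:,0]>-.086)&(L[:,0]<.08)&(L[:,1]>-.076)&(L[:,1]<.07)&(z>.008)&(z<.042))
    S=3.5; im=np.full((620,700,3),60,np.uint8)
    for q,col in zip(L[m],p.reshape(-1,3)[m]):
        cv2.circle(im,(int((q[0]+.095)*1000*S),int((.085-q[1])*1000*S)),4,tuple(int(k) for k in col[::-1]),-1)
        
    cv2.rectangle(im,(int(8*S),int(8*S)),(int(182*S),int(162*S)),(0,0,255),1)
    cv2.imwrite(f"pics/m_{c}.png",im)
```

```text
side floor z median 0.001 861 plane [-0.0137 -0.0225  0.0012]
top floor z median 0.003 480 plane [0.0026 0.0075 0.0028]
```

View pics/m_side.png

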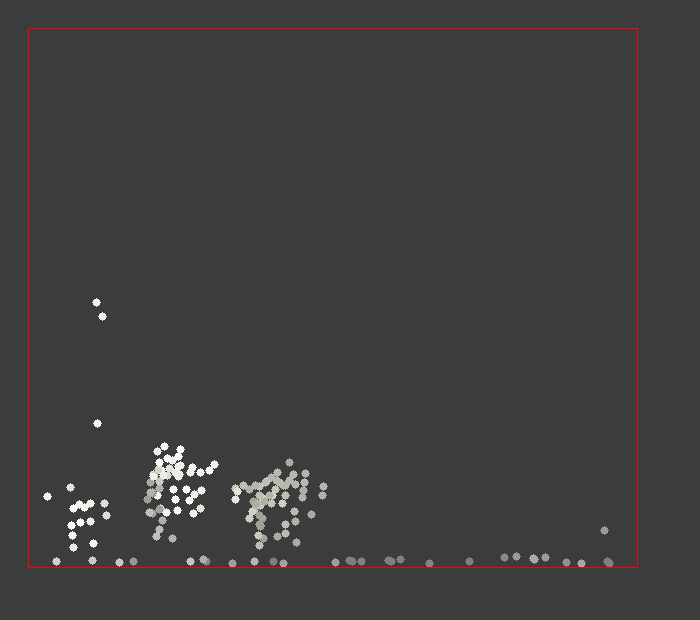

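Run:
```python
from h import *
F=[]
for i in range(20): manip.dwell(.03); F.append(manip.current_force())
print("F",np.mean(F,0).round(2)); st()
p,d=manip.grab_frame("side"); p0=np.load("side5p.npy")
df=np.abs(p.astype(int)-p0).max(-1)[180:240,340:420]; print("diff",df.max(),df.mean())
b=cv2.resize(p[185:235,365:420],(660,600),interpolation=cv2.INTER_CUBIC)
def mk(X,col):
    for u in proj("side",X): cv2.circle(b,tuple(int(k) for k in (u-[365,185]+.5)*12),3,col,-1)
t=np.linspace(0,.18,100)[:,None]
th=.62; A=Ro.from_rotvec(ax*th).as_matrix()
ex,ey=A@Rt[:,0],A@Rt[:,1]
mk(piv+t*ey,(255,0,0)); mk(piv+t*ex,(0,255,0)); mk([piv],(0,0,255))
cv2.imwrite("pics/z14.png",b[:,:,::-1])
```

```text
F [ 0.83 -0.57 -2.91]
t 31.81 tcp [ 0.6211 -0.2537  0.1414] F [ 0.78  0.15 -2.62] w 0.085
diff 18 0.8441666666666666
```

View pics/z14.png

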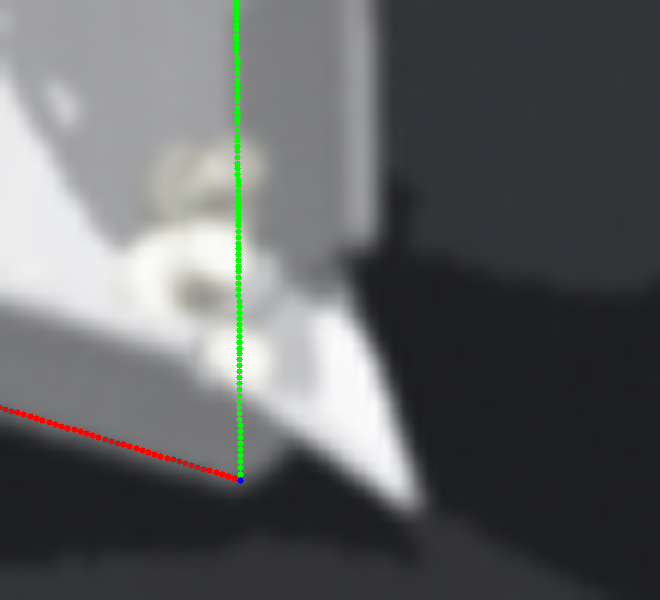

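Run:
```python
from h import *
W=cloud("side",np.load("side5.npy")).reshape(-1,3); p=np.load("side5p.npy"); h=cv2.cvtColor(p,cv2.COLOR_RGB2HSV).reshape(-1,3)
for x,y in((.603,.2765),(.553,.2265)):
    m=(h[:,0]<20)&(h[:,1]>110)&(np.hypot(W[:,0]-x,W[:,1]-y)<.022)&(W[:,2]>.08)
    print(m.sum(),np.percentile(W[m][:,2],[1,50,98]).round(4),W[m][:,:2].mean(0).round(3))
b=cv2.resize(p[230:320,210:320],(660,540),interpolation=cv2.INTER_CUBIC)
a=np.linspace(0,2*np.pi,90)
for x,y in((.603,.2765),(.553,.2265)):
    for u in proj("side",np.c_[x+.014*np.cos(a),y+.014*np.sin(a),0*a+.128]): cv2.circle(b,tuple(int(k) for k in (u-[210,230]+.5)*6),1,(0,255,0),-1)
cv2.imwrite("pics/z15.png",b[:,:,::-1])
```

```text
231 [0.0841 0.113  0.1275] [0.601 0.279]
211 [0.0847 0.1124 0.1277] [0.55  0.229]
```

View pics/z15.png

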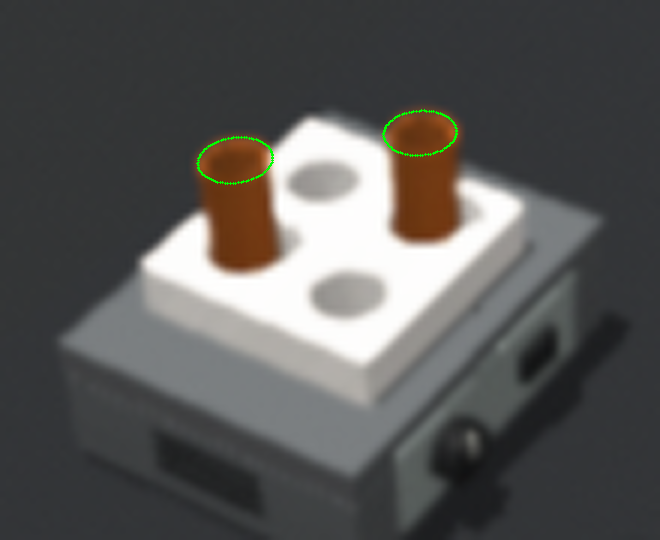

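Both vials stand home, with their tops at 0.128 m as they should be. The tray is steady, so I am handing in.

Run:
```python
from h import *
st(); manip.sign_off()
```

```text
t 31.86 tcp [ 0.6211 -0.2537  0.1413] F [ 1.49 -0.99 -2.28] w 0.095
the job is handed in; nothing more can be done
```

I handed the job in at about 32 s: both vials are in the heating block and the tray is held tilted on its lip corner with the stoppers in it.

- **Vials:** both amber vials are in diagonally opposite bores and let go. Their tops measured 0.1275 m and 0.1277 m, against 0.128 m when fully home. I left the black and pink look-alikes alone.
- **Tray:** it is gripped by the +x rim beside the back corner and tipped to 0.62 rad. In the last picture its corner lies where the bench pivot should be. The arm carries about 2.9 N of an estimated 6.2 N, so the rest leans on the bench. Two pictures 0.8 s apart showed no movement.
- **Stoppers:** I located four within about 80 mm of the lip corner point, inside the 100 mm limit. The fifth is mostly hidden, and I placed it between two others from only a single depth point. That makes it an inference rather than a clear sighting.
- **Bystanders:** the arm did not come near the flask, beaker or tongs, and they look unmoved in the pictures, though I did not measure them.

**Mismatch with the description:** my first grip on the rim closed above it on nothing. The fingertips appeared roughly 25–30 mm higher than the reported TCP. I reopened the gripper, went 23 mm lower and gripped the rim properly.

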